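# Park the rolling pin on its strip

### The arm

A 6-joint arm with a two-finger parallel gripper is mounted at the origin on a cart in front of the work surface, level with it; the furniture and walls round the work are solid. World frame = base frame: x ahead of the robot, y to its left, z up, the work surface at z = 0. Lengths are in m, angles in rad, forces in N, time in s.
With the tool pointing down it reaches from about 0.375 to 0.9 m from the base axis. Payload 3.1 kg.
Tool frame: the origin (TCP) lies at the very end of the fingers, on their centre line; the grasp point (between the pads) lies 19 mm behind it; z points along the fingers, y is the direction in which the jaws open and shut (so a half turn about z gives the same grasp; the last joint's range is limited). The gripper opens to 87 mm and grips with 3 to 60 N. Pads are 19 mm wide; open, the fingers measure 117 mm over their backs; the gripper's body (75 mm by 190 mm) begins 51 mm behind the grasp point.
Start: joints at [-1.308, 0.527, 1.433, -0, 1.181, -0.178], TCP at [0.267, -0.565, 0.223] pointing down, gripper open.
Joint ranges: [-3.08, 3.08], [-0.75, 2.2], [0.22, 2.44], [-1.43, 4.57], [0, 2.65], [-2.85, 2.85]. Speed limits (rad/s): [2.79, 2.79, 3.14, 3.14, 3.14, 3.14].

### API

Orientations are given as a unit quaternion [x, y, z, w].
In Python, from rig import robot gives the robot as it stands.
- The arm moves only by the tool arm_command, never from a script. Its argument "targets" is a list of rows, each a list of 5 numbers: the shift along the tool's x, y, z in cm, then the turn about the tool's z in rad, then the finger opening in cm, from 0 to 8.7. In form: [[dx, dy, dz, spin, hand], ...]. A call has 1 to 5 rows; each row is the pose to reach, as a shift and turn from the pose commanded when the call began, along the tool's axes at that moment; what a row does not reach only later rows make up. A row lasts 1/8 s, in which the tool goes at most 62.5 mm and 10.7 degrees, less where a joint would pass 70% of its speed; a pose out of reach is approached as far as the arm can. A call with a gripper value outside its range is refused whole. The fingers move at their own pace and stop on an object; "newtons" is the grip in N (left out, the last holds). Time passes only in rows, so rows that repeat a pose let the fingers close. It gives the time, the measured TCP pose, the force and the opening at its end, in the units of the state.
- robot.get_obs(): the state, without advancing time (a new reading comes with each control period).
- robot.camera(name): name is "scene" or "top" or "wrist"; returns (picture, depth): 384x512x3 uint8, red, green, blue; 384x512 float32, m along the optical axis (not along the pixel's ray), 0 where there is no reading.
- robot.camera_model(name): a dict with "mtx" (3x3 intrinsics, pixels), "extrinsics" (4x4, takes a point from world to camera coordinates). Camera axes: x right, y up, looking along -z (the intrinsics and any distortion apply to the point x, -y, -z); pixel columns grow to the right and rows downward; lengths in m; the calibration is good to about 2 mm. A picture is of the moment at which its call begins: read the wrist's pose just before it. camera_model takes no time and is no camera call; for the wrist camera it gives the pose at the moment of the call.
- robot.hand_in(): hands the job in, once; it reports no verdict.
The state is a dict: "time": time; "q": joint angles; "joint_velocities": joint speeds; "joint_torque": joint torques, N m; "position": TCP position; "tool_rot": TCP orientation; "ft_force": force on the tool from outside, world axes, zero at the start; "moment": the same for the moment, N m; "grip_width": finger opening in m.
Only numpy, scipy, OpenCV 4.12 (cv2) and the standard library are available. Lean on these libraries where they do the work, as an engineer would, in place of code of your own. Each camera call takes 0.05 s, during which the arm holds its last target.

### The job

Clear the pastry board for the next piece of dough: roll the rolling pin across the board and park it at rest on the dark strip let into the board, its barrel lying along and over the strip. Do it only with fingertips on the upper half of the barrel, pushing gently; do not lift, grasp or skid the pin, and leave everything else where it is.

Things in the scene. Friction and masses are not known exactly. Their poses are not given: they have to be found in the camera images.
- pin: loose wooden rolling pin, 0.5 to 0.75 kg. Barrel 80 mm in diameter, 160 mm long; a handle 31 mm thick, 47 mm long at each end turns with it. Origin: centre of the barrel, 40 mm above the board, 58 above the table. x = long axis, at first within 0.1 rad of the strip's x; y and z turn as it rolls. Rolling resistance: after a slow push (30 mm/s) it stops within 5 mm
- strip: dark rubber strip let in flush with the board, 160 mm long (its x), 20 mm wide (its y), fixed, no bump. Origin: its centre, at the board's top, 18 mm above the table. It lies 140 to 200 mm to the left or right of the pin, nothing between; the pin's axis shall end straight above its long centre line
- board: light wooden pastry board with darker end battens, fixed, 280 mm (its x, away from the robot) by 460 mm (its y, to the left), top 18 mm above the table. Origin: centre of its underside
- ramekin: small empty white bowl, 65 mm across, 37 mm high, loose, on the board's left end, at the corner near the robot. Origin: centre of its underside
- brush: pastry brush with a wooden handle, 196 mm long, 37 mm wide, 23 mm high, loose, lying across the board's right end. Origin: underside, at the middle
- bell: service bell, 85 mm across, 64 mm high, loose, on the table behind the board. Origin: centre of its underside
- sachets: black sachet caddy, 90 x 64 x 60 mm, loose, behind the board. Origin: centre of its underside
- pad: white order pad, 141 x 75 x 9 mm, loose, on the table left of the board. Origin: centre of its underside
- tongs: steel tongs, 254 mm long, 20 mm high, loose, on the table farther left. Origin: underside, at the middle
- shaker: shaker with a dark body and a white cap, 42 mm across, 84 mm high, loose, on the table in front of the garnish caddy. Origin: centre of its underside

How it is judged:
On the way:
1. the pin has truly rolled: it has turned more than a third of a turn about its axis (angle between pin's own z axis and vertical above 2.2 rad).
At the end, for the whole second after the job is handed in: the pin lies still on the board with its axis over the strip: its centre within 12 mm of the strip's centre line and within 35 mm of the strip's middle along it, its axis within 0.12 rad of the strip's (y of pin in the frame of strip between -0.012 and 0.012 m and x of pin in the frame of strip between -0.035 and 0.035 m and angle between the x axis of pin and the x axis of strip, either way round below 0.12 rad and height (world z) of pin between 0.052 and 0.064 m and linear speed of pin below 0.01 m/s and angular speed of pin below 0.2 rad/s); the robot touches nothing.
It fails at once if the pin is lifted more than 12 mm or falls off the board (height (world z) of pin above 0.07 m or height (world z) of pin below 0.048 m).
It fails at once if the fingertips touch the pin while they reach below the middle of its barrel (contact force between the fingers and pin above 0.5 N and height (world z) of the grasp point below 0.064 m).
It fails at once if the fingers bear on the pin with more than 30 N (contact force between the fingers and pin above 30 N).
It fails at once if the ramekin, brush, bell, sachet caddy, order pad, tongs or shaker is moved more than 25 mm (distance of any of ramekin, brush, bell, sachets, pad, tongs, shaker from where it was at the start of the episode above 0.025 m).
It also fails if it takes over 67 s, if anything falls off the work surface, if the arm or the gripper's body presses on something with over 40 N, if the wrist force passes 120 N, or if a joint passes its speed limit or range.

## Working session

There is one attempt and no reset: what is moved stays moved. The work goes in short steps, Python scripts to look and compute and a tool call to move; the robot and the scene stay as the last step left them, time stands still between calls to the robot, and variables do not carry over. Pictures are saved under pics/ and viewed, and the job is handed in when it is done.

Besides the shell and the picture viewer there is one more tool, called after "Call:" as name(argument=value, ...), one argument or row to a line, values as JSON. arm_command: Moves the arm, as the interface text tells. Its arguments: {"type":"object","properties":{"targets":{"type":"array","items":{"type":"array","items":{"type":"number"}}},"newtons":{"type":"number"}},"required":["targets"]}

```bash
ls; mkdir -p pics
python3 - <<'E'
from rig import robot
import cv2,numpy as np
print(robot.get_obs())
for n in ["scene","top"]:
    m=robot.camera_model(n); im,d=robot.camera(n)
    print(n,m)
    np.savez(f"{n}0.npz",im=im,d=d,K=m["mtx"],E=m["extrinsics"])
    cv2.imwrite(f"pics/{n}0.png",im[:,:,::-1])
E
```

```text
pics
{'time': 0.0, 'q': array([-1.30750928e+00,  5.28475977e-01,  1.43389217e+00, -2.81849756e-06,
        1.18135963e+00, -1.78492968e-01]), 'joint_velocities': array([-0.00040045,  0.00104072,  0.0009463 ,  0.00123497,  0.00013752,
       -0.00086735]), 'joint_torque': array([-4.83154508e-04, -4.40045643e+01, -1.76588076e+01,  6.35617808e-02,
        5.83251624e-02, -1.68068264e-04]), 'position': array([ 0.26705832, -0.56427658,  0.22156881]), 'tool_rot': array([ 9.75702163e-01,  2.19098493e-01, -4.65499031e-05, -1.06654758e-03]), 'ft_force': array([-0.2660306 , -0.27523656, -0.27505395]), 'moment': array([-0.00721126,  0.05915237,  0.06679966]), 'grip_width': 0.08728364380696368}
scene {'mtx': array([[461.38426084,   0.        , 262.76045462],
       [  0.        , 461.38426084, 189.84760734],
       [  0.        ,   0.        ,   1.        ]]), 'extrinsics': array([[-0.50147368, -0.86516997,  0.00225277,  0.31025656],
       [ 0.50049673, -0.28797426,  0.81643974, -0.32281606],
       [-0.7057104 ,  0.41055054,  0.57742626, -1.37423078],
       [ 0.        ,  0.        ,  0.        ,  1.        ]])}
top {'mtx': array([[392.74634116,   0.        , 252.45811381],
       [  0.        , 392.74634116, 191.24705737],
       [  0.        ,   0.        ,   1.        ]]), 'extrinsics': array([[-0.0062373 , -0.99981389,  0.01825579,  0.01567014],
       [ 0.99608998, -0.00460316,  0.08822447, -0.53846961],
       [-0.08812402,  0.01873469,  0.99593332, -1.34572436],
       [ 0.        ,  0.        ,  0.        ,  1.        ]])}
```

View pics/scene0.png

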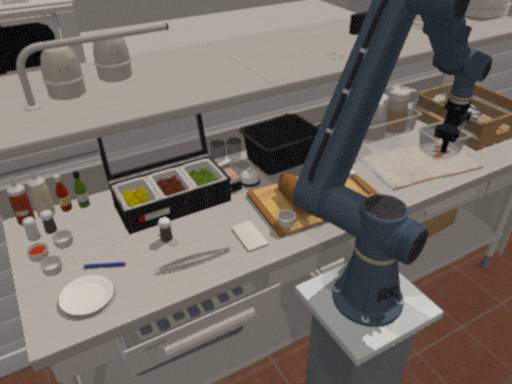

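View pics/top0.png

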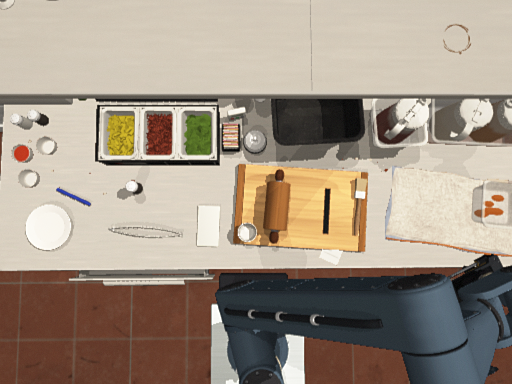

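```bash
cat > h.py <<'E'
import numpy as np,cv2
def world(d,K,E):
    v,u=np.mgrid[:384,:512]
    P=np.stack([(u-K[0,2])/K[0,0]*d,-(v-K[1,2])/K[1,1]*d,-d],-1)
    return (P-E[:3,3])@E[:3,:3]
def planepts(uv,z,K,E):
    uv=np.asarray(uv,float)
    r=np.stack([(uv[:,0]-K[0,2])/K[0,0],-(uv[:,1]-K[1,2])/K[1,1],-np.ones(len(uv))],-1)@E[:3,:3]
    c=-E[:3,:3].T@E[:3,3]
    return c+r*((z-c[2])/r[:,2])[:,None]
def measure(im,d,K,E,verbose=True):
    W=world(d,K,E); ok=d>0
    box=(W[...,0]>.35)&(W[...,0]<.8)&(W[...,1]>-.3)&(W[...,1]<.2)&ok
    dark=box&(im.max(2)<70)&(abs(W[...,2]-.018)<.012)
    n,l,st,c=cv2.connectedComponentsWithStats(dark.astype(np.uint8))
    out={}
    for i in range(1,n):
        if st[i,4]>60:
            v,u=np.nonzero(l==i); p=planepts(np.c_[u,v],.018,K,E)[:,:2]
            r=cv2.minAreaRect(p.astype(np.float32)*1000); m=p.mean(0)
            w,V=np.linalg.eigh(np.cov((p-m).T)); a=V[:,1]*np.sign(V[0,1])
            if verbose: print("dark",st[i],r,m,np.arctan2(a[1],a[0]))
    hi=box&(W[...,2]>.072)&(W[...,2]<.105)
    n,l,st,c=cv2.connectedComponentsWithStats(hi.astype(np.uint8))
    for i in range(1,n):
        if st[i,4]>60:
            p=W[l==i]; m=(p.min(0)+p.max(0))/2; w,V=np.linalg.eigh(np.cov((p[:,:2]-p[:,:2].mean(0)).T)); a=V[:,1]*np.sign(V[0,1])
            print("high",st[i],p.min(0),p.max(0),p.mean(0),np.arctan2(a[1],a[0]))
    return W
E
python3 - <<'E'
from h import *
z=np.load("top0.npz");im=z["im"];W=measure(im,z["d"],z["K"],z["E"])
print("ramekin",W[233,246],"rect",[W[v,u].round(3) for v,u in [(222,247),(243,247),(233,237),(233,256)]])
print("handles",W[174,280],W[237,274]); print("board corners",[W[v,u].round(3) for v,u in [(168,240),(240,240),(172,362),(246,362)]])
print("shelf",W[80,277],"bell",W[140,255],"sach",W[136,231])
cv2.imwrite("pics/crop.png",cv2.resize(im[150:270,190:390],None,fx=4,fy=4)[...,::-1])
E
```

```text
dark [323 189   7  44 191] ((470.5863037109375, -244.79409790039062), (15.640606880187988, 151.63356018066406), 85.69845581054688) [ 0.4697134  -0.24438673] -0.07209865982537346
high [196 112  23  51 725] [0.63216702 0.12728201 0.07201765] [0.79994597 0.19996907 0.10498084] [0.7154785  0.16406773 0.08848838] -0.012453918143162672
high [ 264  181   26   51 1055] [ 0.40079922 -0.10922463  0.07206735] [ 0.568057   -0.02403968  0.10481411] [ 0.48378142 -0.06620569  0.09109266] -0.09797558731885399
ramekin [0.39393405 0.03595492 0.02502791] rect [array([0.432, 0.032, 0.021]), array([0.359, 0.033, 0.017]), array([0.394, 0.067, 0.012]), array([0.394, 0.002, 0.054])]
handles [ 0.59248759 -0.07991169  0.07112413] [ 0.38092891 -0.05708529  0.07331271]
board corners [array([0.621, 0.056, 0.017]), array([0.37 , 0.057, 0.018]), array([ 0.606, -0.375,  0.018]), array([ 0.346, -0.368,  0.016])]
shelf [ 0.80864088 -0.04877446  0.36290065] bell [0.71355226 0.00340763 0.052778  ] sach [0.72680371 0.08603244 0.05688379]
```

View pics/crop.png

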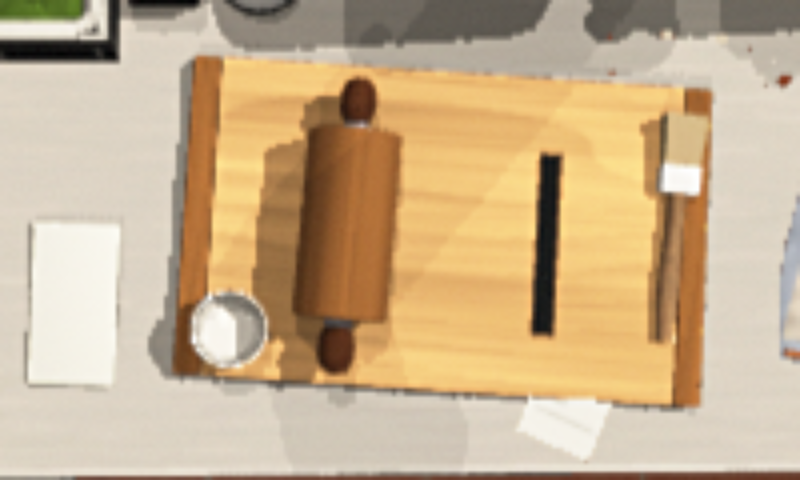

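Call:
arm_command(
  targets=[
    [4.4,-4.2,0,-0.1,7.5],
    [8.8,-8.4,0,-0.2,7.5],
    [13.2,-12.6,0,-0.3,7.5],
    [17.6,-16.8,0,-0.4,7.5],
    [22,-21,0,-0.5,7.5],
  ],
)

```text
time: 0.72
position: [0.3766, -0.2791, 0.2224]
tool_rot: [0.891, 0.455, 0.0, -0.0]
ft_force: [0.1, -0.1, -0.7]
grip_width: 0.0749
```

```bash
cat >> h.py <<'E'
def plan(robot,target,yaw_y=-0.072):
    from scipy.spatial.transform import Rotation as R
    o=robot.get_obs(); Rm=R.from_quat(o["tool_rot"]).as_matrix()
    th=np.arctan2(Rm[1,0],Rm[0,0])
    want=yaw_y+np.pi/2
    print("t",round(o["time"],2),"pos",o["position"].round(4),"th",round(th,3),"tilt",Rm[:,2].round(3),"q",o["q"].round(2))
    print("shift cm",(Rm.T@(np.array(target)-o["position"])*100).round(2),"spin",round(th-want,3),"F",o["ft_force"].round(2),"w",round(o["grip_width"],3))
E
python3 - <<'E'
from h import *
from rig import robot
plan(robot,[.487,0.0,.20])
E
```

```text
t 0.72 pos [ 0.3766 -0.2791  0.2224] th 0.944 tilt [ 0.  0. -1.] q [-0.88  0.32  1.81  0.    1.01 -0.25]
shift cm [29.08 -7.42  2.25] spin -0.554 F [ 0.07 -0.11 -0.67] w 0.075
```

Call:
arm_command(
  targets=[
    [5.8,-1.5,0.4,-0.11,7.5],
    [11.6,-3.0,0.8,-0.22,7.5],
    [17.4,-4.5,1.2,-0.33,7.5],
    [23.2,-6.0,1.6,-0.44,7.5],
    [29,-7.4,2.0,-0.55,7.5],
  ],
)

```text
time: 1.35
position: [0.4875, -0.0011, 0.2023]
tool_rot: [0.733, 0.68, -0.0, 0.0]
ft_force: [0.3, 0.5, -1.3]
grip_width: 0.0747
```

Run:
```python
from h import *
from rig import robot
plan(robot,[.487,-.008,.12])
m=robot.camera_model("top"); im,d=robot.camera("top"); measure(im,d,m["mtx"],m["extrinsics"])
iw,dw=robot.camera("wrist")
cv2.imwrite("pics/a1.png",np.hstack([cv2.resize(im[150:270,190:390],(640,384)),])[...,::-1]);cv2.imwrite("pics/w1.png",iw[...,::-1])
plan(robot,[.487,-.008,.12])
```

```text
t 1.35 pos [ 0.4875 -0.0011  0.2023] th 1.495 tilt [-0. -0. -1.] q [-0.23  0.37  1.79 -0.    0.98 -0.16]
shift cm [-0.69  0.01  8.23] spin -0.003 F [ 0.28  0.48 -1.34] w 0.075
dark [323 189   7  44 193] ((470.5863037109375, -244.79409790039062), (15.640606880187988, 151.63356018066406), 85.69845581054688) [ 0.46951953 -0.24445321] -0.07137558427766358
high [196 112  23  51 731] [0.63217015 0.12734267 0.07203727] [0.7996107  0.19999391 0.1049659 ] [0.71533683 0.16504599 0.08818506] -0.03429536833014083
t 1.45 pos [0.4879 0.0021 0.202 ] th 1.5 tilt [ 0.     0.002 -1.   ] q [-0.23  0.37  1.79  0.    0.98 -0.16]
shift cm [-1.03 -0.02  8.2 ] spin 0.001 F [-0.29 -0.52  0.44] w 0.075
```

View pics/a1.png

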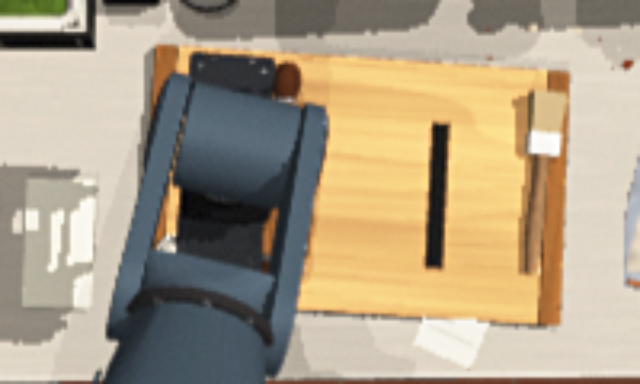

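View pics/w1.png

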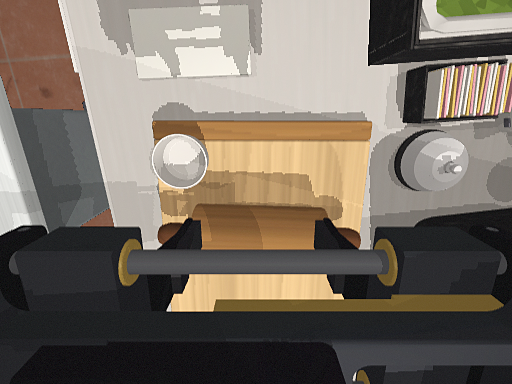

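Call:
arm_command(
  targets=[
    [-0.5,0,4,0,7.5],
    [-0.5,0,8,0,7.5],
    [-0.5,0,11,0,7.5],
    [-0.5,0,13,0,7.5],
    [-0.5,0,14.1,0,7.5],
  ],
)

```text
time: 2.08
position: [0.486, -0.0086, 0.0604]
tool_rot: [0.735, 0.678, -0.001, -0.001]
ft_force: [-0.2, -0.1, 0.6]
grip_width: 0.0749
```

Run:
```python
from h import *
from rig import robot
iw,dw=robot.camera("wrist");m=robot.camera_model("scene");im,d=robot.camera("scene")
cv2.imwrite("pics/w2.png",iw[...,::-1]);cv2.imwrite("pics/s2.png",cv2.resize(im[150:250,220:400],None,fx=4,fy=4)[...,::-1])
plan(robot,[.487,-.0175,.06])
```

```text
t 2.17 pos [ 0.486  -0.0083  0.0607] th 1.491 tilt [-0.002  0.    -1.   ] q [-0.25  0.62  1.91 -0.    0.61 -0.17]
shift cm [-0.9   0.17  0.07] spin -0.008 F [-0.51  0.04 -0.36] w 0.075
```

View pics/w2.png

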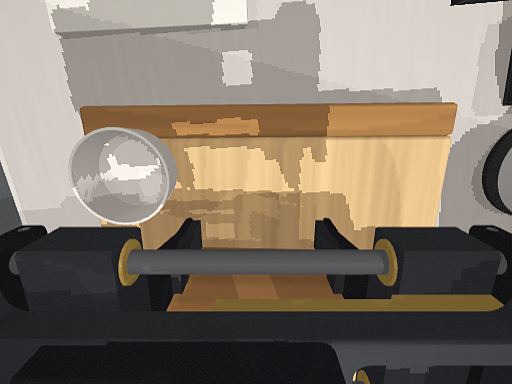

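View pics/s2.png

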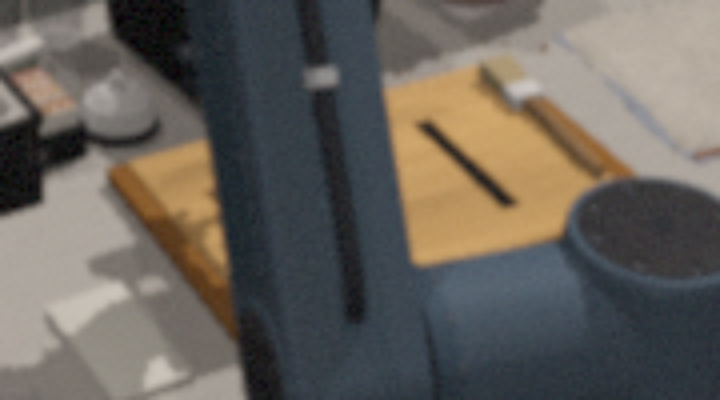

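Call:
arm_command(
  targets=[
    [-0.25,0.02,0,0,7.5],
    [-0.5,0.05,0,0,7.5],
    [-0.75,0.08,0,0,7.5],
    [-1.0,0.1,0,0,7.5],
    [-1.25,0.12,0,0,7.5],
  ],
)

```text
time: 2.8
position: [0.487, -0.0208, 0.0617]
tool_rot: [0.734, 0.679, 0.0, 0.0]
ft_force: [-1.6, 0.6, 0.2]
grip_width: 0.0751
```

Call:
arm_command(
  targets=[
    [-0.25,0,0,0,7.5],
    [-0.5,0,0,0,7.5],
    [-0.75,0,0,0,7.5],
    [-1.0,0,0,0,7.5],
    [-1.25,0,0,0,7.5],
  ],
)

```text
time: 3.42
position: [0.4859, -0.0332, 0.0615]
tool_rot: [0.734, 0.679, -0.0, -0.0]
ft_force: [-0.3, 0.1, 0.5]
grip_width: 0.0748
```

Run:
```python
from h import *
from rig import robot
iw,dw=robot.camera("wrist");m=robot.camera_model("top");im,d=robot.camera("top")
measure(im,d,m["mtx"],m["extrinsics"],False)
cv2.imwrite("pics/w3.png",np.hstack([cv2.resize(iw,(400,300)),cv2.resize(im[150:270,190:390],(400,300))])[...,::-1])
plan(robot,[.475,-.193,.06])
```

```text
high [197 112  22  51 721] [0.6320228  0.12726499 0.07202733] [0.79977846 0.19996547 0.10497506] [0.71518867 0.16405448 0.08840513] 0.014205717819981145
high [282 181  14  10  95] [ 0.53602281 -0.12993208  0.07236323] [ 0.56846991 -0.08361028  0.10247558] [ 0.54989259 -0.10601342  0.09273574] 1.4019965123041602
t 3.52 pos [ 0.486  -0.0333  0.0615] th 1.492 tilt [ 0. -0. -1.] q [-0.3   0.62  1.91 -0.    0.61 -0.22]
shift cm [-16.     0.17   0.16] spin -0.007 F [ 0.04  0.54 -0.18] w 0.075
```

View pics/w3.png

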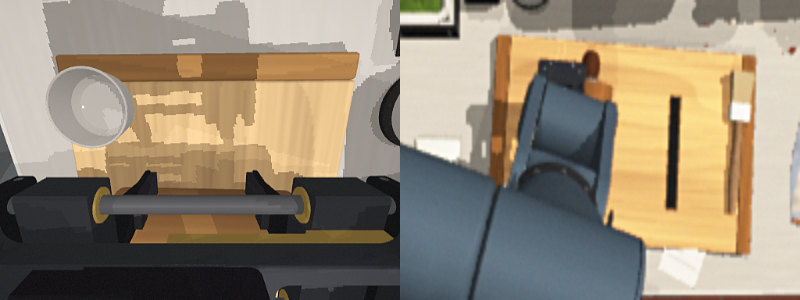

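Call:
arm_command(
  targets=[
    [-0.3,0,0,0,7.5],
    [-0.6,0,0,0,7.5],
    [-0.9,0,0,0,7.5],
    [-1.2,0,0,0,7.5],
    [-1.5,0,0,0,7.5],
  ],
)

```text
time: 4.15
position: [0.4847, -0.0482, 0.0616]
tool_rot: [0.734, 0.679, -0.0, 0.0]
ft_force: [0.4, -0.1, 0.7]
grip_width: 0.0752
```

Call:
arm_command(
  targets=[
    [-0.3,0,0,0,7.5],
    [-0.6,0,0,0,7.5],
    [-0.9,0,0,0,7.5],
    [-1.2,0,0,0,7.5],
    [-1.5,0,0,0,7.5],
  ],
)

```text
time: 4.78
position: [0.4835, -0.0631, 0.0615]
tool_rot: [0.734, 0.679, -0.0, -0.0]
ft_force: [1.7, 0.7, 0.1]
grip_width: 0.075
```

Call:
arm_command(
  targets=[
    [-0.3,0,0,0,7.5],
    [-0.6,0,0,0,7.5],
    [-0.9,0,0,0,7.5],
    [-1.2,0,0,0,7.5],
    [-1.5,0,0,0,7.5],
  ],
)

```text
time: 5.4
position: [0.4824, -0.078, 0.0615]
tool_rot: [0.734, 0.679, 0.0, -0.0]
ft_force: [0.1, 0.2, 0.6]
grip_width: 0.0748
```

Call:
arm_command(
  targets=[
    [-0.3,0,0,0,7.5],
    [-0.6,0,0,0,7.5],
    [-0.9,0,0,0,7.5],
    [-1.2,0,0,0,7.5],
    [-1.5,0,0,0,7.5],
  ],
)

```text
time: 6.02
position: [0.4812, -0.093, 0.0616]
tool_rot: [0.734, 0.679, 0.0, -0.0]
ft_force: [-0.6, 1.0, 0.6]
grip_width: 0.075
```

Call:
arm_command(
  targets=[
    [-0.3,0,0,0,7.5],
    [-0.6,0,0,0,7.5],
    [-0.9,0,0,0,7.5],
    [-1.2,0,0,0,7.5],
    [-1.5,0,0,0,7.5],
  ],
)

```text
time: 6.65
position: [0.48, -0.108, 0.0616]
tool_rot: [0.734, 0.679, 0.0, 0.0]
ft_force: [0.2, -0.3, 0.2]
grip_width: 0.0752
```

Run:
```python
from h import *
from rig import robot
iw,dw=robot.camera("wrist");m=robot.camera_model("top");im,d=robot.camera("top")
measure(im,d,m["mtx"],m["extrinsics"],False)
cv2.imwrite("pics/w4.png",np.hstack([cv2.resize(iw,(400,300)),cv2.resize(im[150:270,190:390],(400,300))])[...,::-1])
plan(robot,[.475,-.193,.06])
```

```text
high [197 112  22  51 752] [0.63215162 0.12734617 0.07201519] [0.79994023 0.19998539 0.10499644] [0.71588659 0.16390442 0.08861548] -0.018820129052661644
high [306 185  12   9  70] [ 0.52714997 -0.20390299  0.07371815] [ 0.55292832 -0.1628887   0.10222169] [ 0.54249642 -0.18461494  0.09154731] 1.301612095159981
t 6.75 pos [ 0.4801 -0.1082  0.0615] th 1.492 tilt [ 0. -0. -1.] q [-0.45  0.62  1.89 -0.    0.62 -0.37]
shift cm [-8.49  0.16  0.16] spin -0.007 F [0.95 0.72 0.48] w 0.075
```

View pics/w4.png

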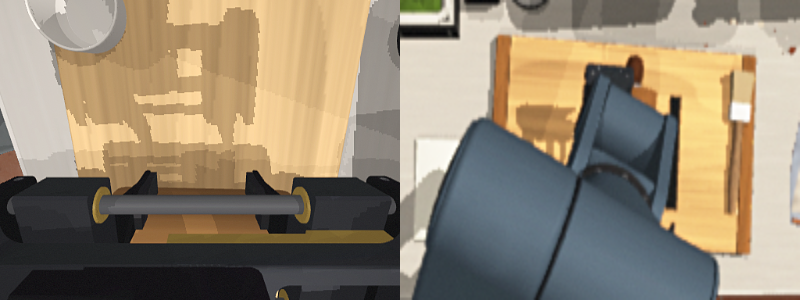

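Call:
arm_command(
  targets=[
    [-0.3,0,0,0,7.5],
    [-0.6,0,0,0,7.5],
    [-0.9,0,0,0,7.5],
    [-1.2,0,0,0,7.5],
    [-1.5,0,0,0,7.5],
  ],
)

```text
time: 7.38
position: [0.4788, -0.123, 0.0616]
tool_rot: [0.735, 0.679, 0.0, 0.0]
ft_force: [0.5, 0.6, 0.2]
grip_width: 0.075
```

Call:
arm_command(
  targets=[
    [-0.3,0,0,0,7.5],
    [-0.6,0,0,0,7.5],
    [-0.9,0,0,0,7.5],
    [-1.2,0,0,0,7.5],
    [-1.5,0,0,0,7.5],
  ],
)

```text
time: 8.0
position: [0.4777, -0.1379, 0.0616]
tool_rot: [0.734, 0.679, 0.0, 0.0]
ft_force: [-0.9, 0.8, 1.4]
grip_width: 0.0751
```

Call:
arm_command(
  targets=[
    [-0.3,0,0,0,7.5],
    [-0.6,0,0,0,7.5],
    [-0.9,0,0,0,7.5],
    [-1.2,0,0,0,7.5],
    [-1.5,0,0,0,7.5],
  ],
)

```text
time: 8.62
position: [0.4764, -0.1528, 0.0615]
tool_rot: [0.734, 0.679, -0.0, -0.0]
ft_force: [-0.2, 0.6, -1.0]
grip_width: 0.0749
```

Call:
arm_command(
  targets=[
    [-0.25,0,0,0,7.5],
    [-0.5,0,0,0,7.5],
    [-0.7,0,0,0,7.5],
    [-0.85,0,0,0,7.5],
    [-0.9,0,0,0,7.5],
  ],
)

```text
time: 9.25
position: [0.4758, -0.1617, 0.0615]
tool_rot: [0.734, 0.679, -0.0, 0.0]
ft_force: [1.1, 0.5, 0.4]
grip_width: 0.075
```

Call:
arm_command(
  targets=[
    [1.5,0,0,0,7.5],
    [4,0,0,0,7.5],
    [8,0,-4,0,7.5],
    [13,0,-10,0,7.5],
    [18,0,-14,0,7.5],
  ],
)

```text
time: 9.88
position: [0.4887, 0.0071, 0.192]
tool_rot: [0.735, 0.679, 0.0, 0.0]
ft_force: [0.9, -0.1, 1.1]
grip_width: 0.075
```

Run:
```python
from h import *
from rig import robot
m=robot.camera_model("top");im,d=robot.camera("top")
measure(im,d,m["mtx"],m["extrinsics"])
cv2.imwrite("pics/t5.png",cv2.resize(im[150:270,190:390],None,fx=4,fy=4)[...,::-1])
plan(robot,[.475,-.193,.06])
```

```text
high [196 112  23  51 726] [0.63218767 0.12728955 0.07200076] [0.79988625 0.19995996 0.10499287] [0.71570511 0.16419379 0.08824107] -0.012298515562340186
high [ 308  186   26   49 1063] [ 0.38977787 -0.25789557  0.07200449] [ 0.55067732 -0.17103245  0.10460701] [ 0.47024699 -0.21133282  0.09092746] -0.09912654641055609
t 9.93 pos [0.4909 0.012  0.1966] th 1.495 tilt [ 0.009  0.003 -1.   ] q [-0.21  0.38  1.8   0.01  0.95 -0.13]
shift cm [-20.61  -0.14  13.6 ] spin -0.004 F [-0.65  2.92  2.77] w 0.075
```

View pics/t5.png

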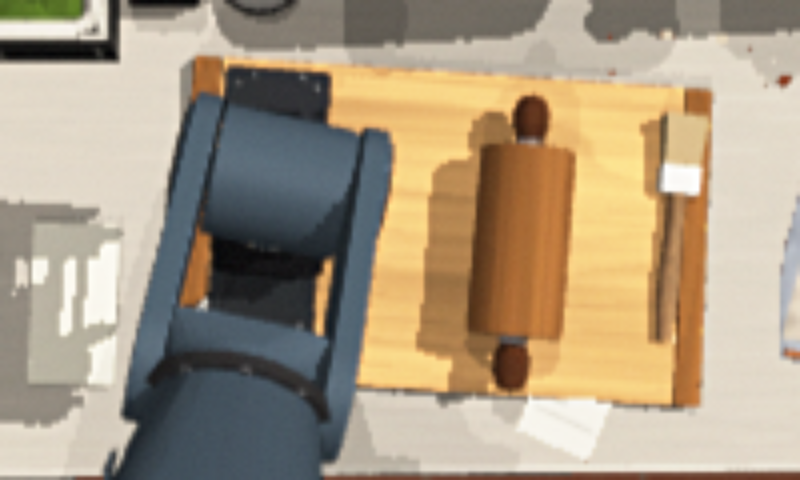

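```bash
cat >> h.py <<'E'
def cyl(im,d,K,E):
    from scipy.optimize import least_squares
    W=world(d,K,E)
    s=(W[...,0]>.37)&(W[...,0]<.58)&(W[...,1]>-.31)&(W[...,1]<-.03)&(W[...,2]>.07)&(W[...,2]<.103)&(d>0)
    n,l,st,c=cv2.connectedComponentsWithStats(s.astype(np.uint8)); i=1+np.argmax(st[1:,4]); p=W[l==i]
    # radial residual to cylinder (y0, yaw, z0), R=.04
    x0=p[:,0].mean()
    def f(q):
        t=(p[:,1]-q[0]-(p[:,0]-x0)*np.tan(q[1]))*np.cos(q[1])
        return np.hypot(t,p[:,2]-q[2])-.04
    r=least_squares(f,[p[:,1].mean(),-.08,.058],loss="soft_l1",f_scale=.002)
    xm=(np.percentile(p[:,0],1)+np.percentile(p[:,0],99))/2
    yc=r.x[0]+(xm-x0)*np.tan(r.x[1]); S=np.array([.4705,-.2445]);a=np.array([np.cos(-.072),np.sin(-.072)])
    v=np.array([xm,yc])-S
    print("pin",xm.round(4),yc.round(4),"yaw",r.x[1].round(3),"z",r.x[2].round(4),"rms",np.sqrt((r.fun**2).mean()).round(4),"strip x",(v@a).round(4),"strip y",(a[0]*v[1]-a[1]*v[0]).round(4))
E
python3 - <<'E'
from h import *
from rig import robot
z=np.load("top0.npz");cyl(z["im"],z["d"],z["K"],z["E"])
m=robot.camera_model("top");im,d=robot.camera("top")
cyl(im,d,m["mtx"],m["extrinsics"])
m=robot.camera_model("scene");im,d=robot.camera("scene")
cyl(im,d,m["mtx"],m["extrinsics"])
cv2.imwrite("pics/s5.png",cv2.resize(im[150:250,220:400],None,fx=4,fy=4)[...,::-1])
plan(robot,[.475,-.193,.06])
E
```

```text
pin 0.4721 -0.0661 yaw -0.105 z 0.0577 rms 0.0051 strip x -0.0112 strip y 0.178
pin 0.4793 -0.2157 yaw -0.1 z 0.0575 rms 0.0051 strip x 0.0067 strip y 0.0294
pin 0.4586 -0.2111 yaw -0.118 z 0.058 rms 0.0068 strip x -0.0143 strip y 0.0325
t 10.03 pos [0.4897 0.0077 0.1925] th 1.497 tilt [ 0.005 -0.001 -1.   ] q [-0.21  0.39  1.8   0.    0.95 -0.14]
shift cm [-20.11  -0.05  13.26] spin -0.002 F [ 0.67  0.2  -0.59] w 0.075
```

View pics/s5.png

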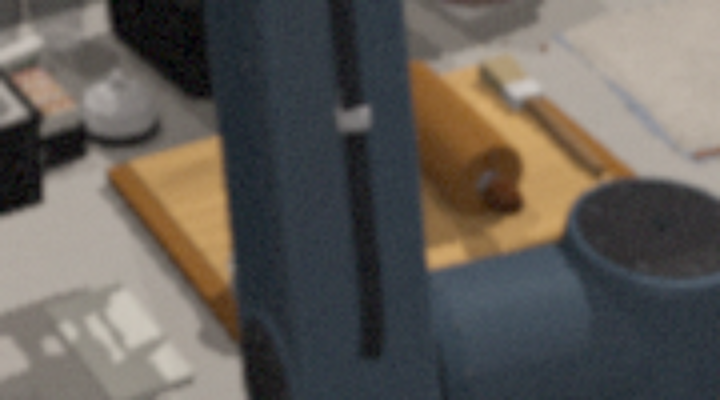

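```bash
cat >> h.py <<'E'
def handles(im,K,E):
    roi=np.zeros(im.shape[:2],bool); roi[160:255,245:352]=1
    i=im.astype(int); s=roi&(i[...,0]>45)&(i[...,0]<125)&(i[...,0]>i[...,2]*1.6)&(i[...,1]<i[...,0]*.62)
    n,l,st,c=cv2.connectedComponentsWithStats(s.astype(np.uint8))
    k=[j for j in range(1,n) if st[j,4]>15]; k=sorted(k,key=lambda j:-st[j,4])[:2]; k=sorted(k,key=lambda j:-c[j][1])
    for j in k: print("h",st[j],c[j].round(1))
    P=planepts([c[j] for j in k],.068,K,E); m=P.mean(0); v=P[1]-P[0]
    S=np.array([.4705,-.2445]);a=np.array([np.cos(-.072),np.sin(-.072)]); w=m[:2]-S
    print("handles mid",m[:2].round(4),"len",np.linalg.norm(v).round(3),"yaw",np.arctan2(v[1],v[0]).round(4),"strip x",(w@a).round(4),"y",(a[0]*w[1]-a[1]*w[0]).round(4))
E
python3 - <<'E'
from h import *
from rig import robot
z=np.load("top0.npz");handles(z["im"],z["K"],z["E"])
m=robot.camera_model("top");im,d=robot.camera("top")
handles(im,m["mtx"],m["extrinsics"])
E
```

```text
h [270 232   8  11  73] [273.8 236.9]
h [265 182   9  34 125] [268.7 197.2]
handles mid [ 0.4477 -0.0489] len 0.134 yaw 0.1181 strip x -0.0368 y 0.1934
h [313 236   9  11  78] [317.4 241.2]
h [308 186   8  37  96] [311.1 203.7]
handles mid [ 0.4288 -0.1934] len 0.127 yaw 0.1474 strip x -0.0453 y 0.0479
```

Shaded barrel leaks into the mask; I'll tighten it by picking compact blobs.

```bash
sed -i 's/if st\[j,4\]>15\]/if st[j,4]>30 and st[j,3]<16]/; s/i\[...,0\]<125/i[...,0]<115/' h.py
python3 - <<'E'
from h import *
from rig import robot
z=np.load("top0.npz")
for v,u in [(174,279),(178,279),(190,268),(210,267),(237,274)]: print(v,u,z["im"][v,u])
handles(z["im"],z["K"],z["E"])
m=robot.camera_model("top");im,d=robot.camera("top")
handles(im,m["mtx"],m["extrinsics"])
E
```

```text
174 279 [100  54  33]
178 279 [85 45 23]
190 268 [86 51 26]
210 267 [94 57 28]
237 274 [87 47 23]
h [270 232   8  11  73] [273.8 236.9]
h [275 170   9  10  70] [279.4 174.7]
handles mid [ 0.4858 -0.0674] len 0.211 yaw -0.1008 strip x 0.0026 y 0.1777
h [314 236   8  11  75] [317.3 241.2]
h [319 174   8  10  69] [322.5 178.9]
handles mid [ 0.4707 -0.2134] len 0.211 yaw -0.1037 strip x -0.002 y 0.031
```

Call:
arm_command(
  targets=[
    [-4,0,1,-0.03,7.5],
    [-9,0,4,-0.03,7.5],
    [-14.2,0,8,-0.03,7.5],
    [-14.2,0,12,-0.03,7.5],
    [-14.2,0,13.2,-0.03,7.5],
  ],
)

```text
time: 10.75
position: [0.4745, -0.1368, 0.055]
tool_rot: [0.726, 0.688, -0.001, -0.004]
ft_force: [-0.3, 0.4, 0.2]
grip_width: 0.0752
```

Run:
```python
from h import *
from rig import robot
plan(robot,[.474,-.193,.061])
```

```text
t 10.75 pos [ 0.4745 -0.1368  0.055 ] th 1.518 tilt [-0.007  0.004 -1.   ] q [-0.51  0.64  1.89 -0.    0.62 -0.45]
shift cm [-5.61  0.24 -0.62] spin 0.019 F [-0.31  0.4   0.16] w 0.075
```

Call:
arm_command(
  targets=[
    [-0.3,0,-0.4,0,7.5],
    [-0.6,0,-0.4,0,7.5],
    [-0.9,0,-0.4,0,7.5],
    [-1.2,0.05,-0.4,0,7.5],
    [-1.5,0.1,-0.4,0,7.5],
  ],
)

```text
time: 11.38
position: [0.4784, -0.1516, 0.063]
tool_rot: [0.724, 0.69, 0.0, 0.001]
ft_force: [0.3, 0.4, -0.2]
grip_width: 0.075
```

Call:
arm_command(
  targets=[
    [-0.25,0,0,0,7.5],
    [-0.5,0,0,0,7.5],
    [-0.75,0,0,0,7.5],
    [-1.0,0,0,0,7.5],
    [-1.25,0,0,0,7.5],
  ],
)

```text
time: 12.0
position: [0.4773, -0.164, 0.0625]
tool_rot: [0.724, 0.69, -0.0, -0.0]
ft_force: [-0.5, 0.0, 0.4]
grip_width: 0.0756
```

Call:
arm_command(
  targets=[
    [-0.25,0,0,0,7.5],
    [-0.5,0,0,0,7.5],
    [-0.75,0,0,0,7.5],
    [-1.0,0,0,0,7.5],
    [-1.25,0,0,0,7.5],
  ],
)

```text
time: 12.62
position: [0.4768, -0.1766, 0.0625]
tool_rot: [0.724, 0.69, -0.0, -0.0]
ft_force: [-0.2, 0.1, 0.7]
grip_width: 0.0751
```

Run:
```python
from h import *
from rig import robot
plan(robot,[.474,-.192,.061])
```

```text
t 12.62 pos [ 0.4768 -0.1766  0.0625] th 1.522 tilt [-0. -0. -1.] q [-0.57  0.63  1.85 -0.    0.65 -0.53]
shift cm [-1.55 -0.2   0.15] spin 0.023 F [-0.16  0.08  0.66] w 0.075
```

Call:
arm_command(
  targets=[
    [-0.25,0,0,0,7.5],
    [-0.45,0,0,0,7.5],
    [-0.65,0,0,0,7.5],
    [-0.85,0,0,0,7.5],
    [-1.0,0,0,0,7.5],
  ],
)

```text
time: 13.25
position: [0.4764, -0.1867, 0.0625]
tool_rot: [0.724, 0.69, -0.0, 0.0]
ft_force: [1.0, 0.7, 0.3]
grip_width: 0.0747
```

Call:
arm_command(
  targets=[
    [-0.12,0,0,0,7.5],
    [-0.24,0,0,0,7.5],
    [-0.35,0,0,0,7.5],
    [-0.45,0,0,0,7.5],
    [-0.5,0,0,0,7.5],
  ],
)

```text
time: 13.88
position: [0.4761, -0.1916, 0.0625]
tool_rot: [0.724, 0.69, -0.0, 0.0]
ft_force: [0.3, -0.4, -0.5]
grip_width: 0.0747
```

Call:
arm_command(
  targets=[
    [1.5,0,0,0,7.5],
    [4,0,0,0,7.5],
    [8,0,-4,0,7.5],
    [13,0,-9,0,7.5],
    [18,0,-13,0,7.5],
  ],
)

```text
time: 14.5
position: [0.4841, -0.017, 0.1876]
tool_rot: [0.724, 0.689, 0.0, -0.0]
ft_force: [-0.0, 0.7, 0.6]
grip_width: 0.0749
```

Run:
```python
from h import *
from rig import robot
m=robot.camera_model("top");im,d=robot.camera("top")
handles(im,m["mtx"],m["extrinsics"]);cyl(im,d,m["mtx"],m["extrinsics"])
im,d=robot.camera("top");handles(im,m["mtx"],m["extrinsics"]);cyl(im,d,m["mtx"],m["extrinsics"])
cv2.imwrite("pics/t6.png",cv2.resize(im[150:270,190:390],None,fx=4,fy=4)[...,::-1])
plan(robot,[.474,-.192,.061])
```

```text
h [323 237   8  11  74] [326.6 242. ]
h [328 175   8  10  66] [331.7 179.7]
handles mid [ 0.4678 -0.2446] len 0.211 yaw -0.1058 strip x -0.0027 y -0.0003
pin 0.4659 -0.245 yaw -0.1 z 0.0577 rms 0.0033 strip x -0.0046 strip y -0.0009
h [323 237   8  11  75] [326.6 242. ]
h [328 175   8  10  65] [331.7 179.7]
handles mid [ 0.4679 -0.2446] len 0.211 yaw -0.1042 strip x -0.0026 y -0.0003
pin 0.4674 -0.2453 yaw -0.098 z 0.0577 rms 0.0026 strip x -0.0031 strip y -0.0011
t 14.6 pos [ 0.4858 -0.0148  0.19  ] th 1.528 tilt [ 0.007 -0.    -1.   ] q [-0.26  0.39  1.81  0.    0.93 -0.22]
shift cm [-17.75  -0.5   12.9 ] spin 0.029 F [-0.2  -0.38 -0.98] w 0.075
```

View pics/t6.png

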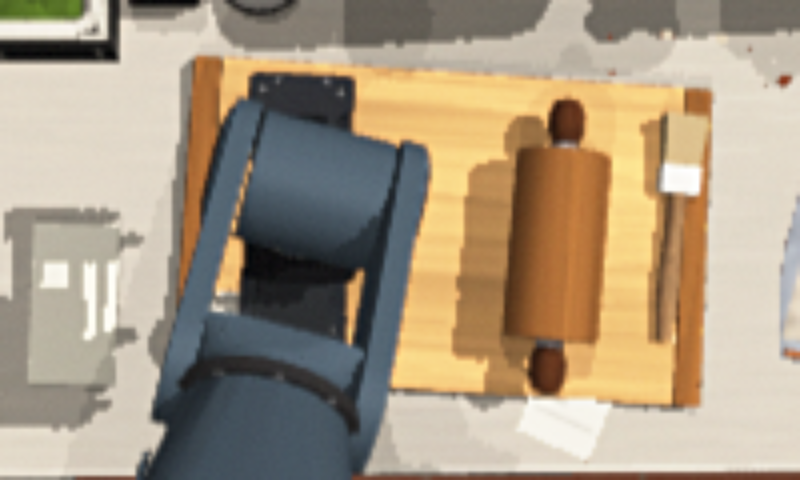

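Run:
```python
from h import *
from rig import robot
iw,_=robot.camera("wrist");cv2.imwrite("pics/w7.png",iw[...,::-1])
m=robot.camera_model("top");im,d=robot.camera("top");handles(im,m["mtx"],m["extrinsics"])
print(robot.hand_in())
```

```text
h [323 237   8  11  75] [326.6 242.1]
h [328 175   8  10  65] [331.8 179.7]
handles mid [ 0.4678 -0.2448] len 0.211 yaw -0.1058 strip x -0.0027 y -0.0005
the job is handed in; nothing more can be done
None
```

View pics/w7.png

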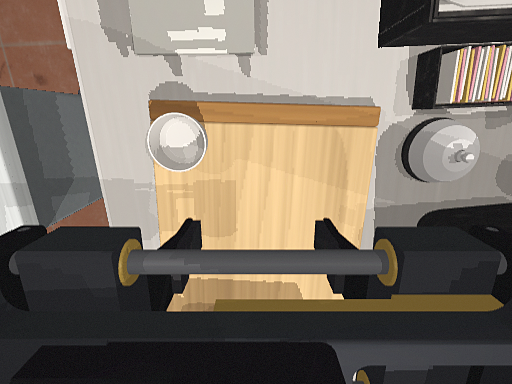

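The pin is parked at rest on the strip, and I handed the job in at about 14.7 s. I pushed it about 178 mm across the board at 20–24 mm/s, with both open fingertips behind the upper half of the barrel, in two pushes with a look in between.

**Position:** in the top camera the pin's centre is about 0.5 mm from the strip's centre line and 3 mm from its middle along the strip. Its axis is about 0.03 rad off the strip's, and three successive pictures agreed to within 0.2 mm. A cylinder fit to the depth picture put the centre about 1 mm off the line and 3–5 mm along the strip, with the height at 58 mm.

**Alignment:** I turned the tool about 0.03 rad for the second push to straighten the pin, but it kept its yaw of about -0.10 rad. That is still well inside the 0.12 rad limit.

**Rolling:** I did not see the turn directly. I infer rolling from the force readings, which were no more than about 2 N during the pushes. The distance covered equals about 4.5 rad of rolling.

**Other objects:** the ramekin, brush and bell look unmoved in the last pictures, and the gripper was clear of everything at hand-in. I did not measure the positions of the other objects.

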